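# Switch on the zone under the rice pot with its push-and-turn knob

### The job

The rice is ready to cook: switch on the cooking zone under the lidded rice pot. Push in the knob beside that zone and turn it clockwise past its safety stop to the long white mark (70 degrees from off), then let go so that it springs back up. Leave the other knob off and the pot and frying pan where they stand.

Things in the scene. Friction and masses are not known exactly. Their poses are not given: they have to be found in the camera images.
- hob: fixed induction hob, black glass top, 470 (x) by 350 mm (y), top 50 mm above the work surface. Origin on the work surface midway between the two knobs; x away from the robot along the knob row, y across to the knob edge, z up. Knobs at x = -85 (near) and +85 mm (far), y = 0; ringed zones centred at x = -118 (near) and +118 mm (far), y = -180 mm
- grip_near (a point): near knob: top centre of its bar grip, on the axis, 94 mm above the work surface when up. Upright aluminium bar 44 mm long, 12 mm thick, 27 mm high, to be gripped across its thickness from above, on a black round skirt 44 mm across whose top is 27 mm below this point. y axis along the bar to its pointer end (black line), z up; turns with the knob. It serves the near zone
- grip_far (a point): far knob: top centre of its bar grip, on the axis, 94 mm above the work surface when up. Upright aluminium bar 44 mm long, 12 mm thick, 27 mm high, to be gripped across its thickness from above, on a black round skirt 44 mm across whose top is 27 mm below this point. y axis along the bar to its pointer end (black line), z up; turns with the knob. It serves the far zone
- knob_near (a joint): near knob's angle, rad: 0 = off (pointer along hob +y, away from the zones), grows clockwise from above, to 1.65. Not pushed in, a safety stop blocks it firmly at about 0.1; pushed in 3.5 mm or more it passes under the stop and is clear of it from 0.65. Long white mark: 1.22 (70 degrees); the short tick marks off. Stays where left (friction 0.05 N m)
- knob_far (a joint): far knob's angle, rad: 0 = off (pointer along hob +y, away from the zones), grows clockwise from above, to 1.65. Not pushed in, a safety stop blocks it firmly at about 0.1; pushed in 3.5 mm or more it passes under the stop and is clear of it from 0.65. Long white mark: 1.22 (70 degrees); the short tick marks off. Stays where left (friction 0.05 N m)
- press_near (a joint): how far the near knob is pushed in (straight down), in m: 0 = up, 0.008 = fully in; a spring pushes it back up with 3 N at the top and 7 N fully in
- press_far (a joint): how far the far knob is pushed in (straight down), in m: 0 = up, 0.008 = fully in; a spring pushes it back up with 3 N at the top and 7 N fully in
- rice_pot: steel pot with a closed lid with black lid knob and two side loops, 160 mm across (212 mm over the loops), 138 mm high, 1.3 kg, standing on one of the two zones (near or far). Origin at the centre of its underside, z up
- frying_pan: open dark frying pan, 196 mm across, 42 mm deep, with a black handle pointing away from the knobs, on the other zone. Origin at the centre of its underside, z up
There are look-alikes about, which are no part of the job. What is shaped like the rice_pot but pink or turquoise is not meant.

How it is judged:
By the outcome, as a careful person would: the job done as asked, in the order asked, and still so for the second after the job is handed in, with the robot touching nothing.
It also fails if it takes over 32 s, if anything falls off the work surface, if the arm or the gripper's body presses on something with over 40 N, if the wrist force passes 120 N, or if a joint passes its speed limit or range.

### The arm

A 6-joint arm with a two-finger parallel gripper is mounted at the origin on the work surface. World frame = base frame: x ahead of the robot, y to its left, z up, the work surface at z = 0. Lengths are in m, angles in rad, forces in N, time in s.
With the tool pointing down it reaches from about 0.325 to 0.775 m from the base axis. Payload 5.5 kg.
Tool frame: the origin (TCP) lies between the finger pads; the fingertips stand 14 mm ahead of it and the grasp point (between the pads) lies 5 mm behind it; x points along the fingers, y is the direction in which the jaws open and shut, and the axes are right-handed (so a half turn about x gives the same grasp; the last joint's range is limited). The gripper opens to 88 mm and grips with 3 to 60 N. Pads are 20 mm wide; open, the fingers measure 115 mm over their backs; the gripper's body (75 mm by 178 mm) begins 61 mm behind the grasp point.
Start: joints at [1.122, 0.091, 1.231, -0, 1.82, -0.057], TCP at [0.229, 0.555, 0.237] pointing down, gripper open.
Joint ranges: [-2.87, 2.87], [-0.86, 2.18], [0.17, 2.46], [-1.51, 4.65], [0.06, 2.69], [-2.65, 2.65]. Speed limits (rad/s): [2.57, 2.57, 3.01, 3.14, 3.14, 3.14].

### API

Orientations are given as a unit quaternion [x, y, z, w].
In Python, from plant import sense, read_camera, sign_off gives the robot as it stands.
- The arm moves only by the tool apply_moves, never from a script. Its argument "rows" is a list of rows, each a list of 3 entries, a list of its own where there are three numbers: the turn, a rotation vector about the tool's x, y, z in rad, then the shift along the tool's x, y, z in m, then the opening, from 0 (shut) to 1 (fully open). In form: [[[wx, wy, wz], [dx, dy, dz], hand], ...]. A call has 1 to 12 rows; each row shifts and turns the pose as measured when the row begins, along the tool's axes as they then stand; what a row does not reach is not made up. A row lasts 1/8 s, in which the tool goes at most 62.5 mm and 10.7 degrees, less where a joint would pass 70% of its speed; a pose out of reach is approached as far as the arm can. A call is refused whole if a number of a shift passes 0.0625 or a number of a turn 0.188, either way. A call with a gripper value outside its range is refused whole. The fingers move at their own pace and stop on an object; "grip_force" is the grip in N (left out, the last holds). Time passes only in rows, so rows that do not move let the fingers close. It gives the time, the measured TCP pose, the force and the opening at its end, in the units of the state.
- sense(): the state, without advancing time (a new reading comes with each control period).
- read_camera(name): name is "scene" or "top"; returns a dict with "color" (384x512x3 uint8, red, green, blue), "z_map" (384x512 float32, m along the optical axis (not along the pixel's ray), 0 where there is no reading), "intrinsics" (3x3 intrinsics, pixels), "R" (3x3) and "t" (3): a world point X has camera coordinates R X + t. Camera axes: x right, y down, z forward; pixel columns grow to the right and rows downward; lengths in m; the calibration is good to about 2 mm. A picture is of the moment at which its call begins.
- sign_off(): hands the job in, once; it reports no verdict.
The state is a dict: "time_s": time; "joint_pos": joint angles; "dq": joint speeds; "tau": joint torques, N m; "tcp_pos": TCP position; "tcp_rot": TCP orientation; "ft_force": force on the tool from outside, world axes, zero at the start; "torque": the same for the moment, N m; "gripper_width": finger opening in m.
Only numpy, scipy, OpenCV 4.12 (cv2) and the standard library are available. Lean on these libraries where they do the work, as an engineer would, in place of code of your own. Each camera call takes 0.05 s, during which the arm holds its last target. There are 200 camera calls.

## Working session

There is one attempt and no reset: what is moved stays moved. The work goes in short steps, Python scripts to look and compute and a tool call to move; the robot and the scene stay as the last step left them, time stands still between calls to the robot, and variables do not carry over. Pictures are saved under pics/ and viewed, about 8 in all and at most 12, crops included, and the job is handed in when it is done.

Besides the shell and the picture viewer there is one more tool, called after "Call:" as a command line: name --argument value ..., lists and objects as JSON in quotes. apply_moves: Moves the arm, as the interface text tells. Its arguments: {"type":"object","properties":{"rows":{"type":"array"},"grip_force":{"type":"number"}},"required":["rows"]}

```bash
mkdir -p pics
cat > h.py <<'E'
import numpy as np, cv2, sys
from plant import sense, read_camera, sign_off
def snap(n, save=None):
    d=read_camera(n)
    if save: cv2.imwrite(f'pics/{save}.png', cv2.cvtColor(d['color'],cv2.COLOR_RGB2BGR))
    return d
def ray(d,u,v,z):
    """pixel -> world on plane z"""
    K,R,t=d['intrinsics'],np.array(d['R']),np.array(d['t'])
    c=-R.T@t; r=R.T@np.linalg.solve(K,[u,v,1.]); return c+r*(z-c[2])/r[2]
def proj(d,X):
    p=d['intrinsics']@(np.array(d['R'])@np.array(X)+d['t']); return p[:2]/p[2]
E
python3 - <<'E'
from h import *
a=snap('top','top1'); b=snap('scene','scene1')
np.savez('c1.npz',**{k+'_t':v for k,v in a.items()},**{k+'_s':v for k,v in b.items()})
s=sense(); print(s)
for d in (a,b): print(-np.array(d['R']).T@d['t'])
E
```

```text
{'time_s': 0.1, 'joint_pos': array([ 1.12228874e+00,  9.17694614e-02,  1.23175566e+00,  6.52531535e-06,
        1.81981849e+00, -5.66981977e-02]), 'dq': array([ 0.00044404, -0.00071437, -0.00358532,  0.00043262,  0.00261635,
        0.00026458]), 'tau': array([ 1.86162157e-03, -4.47857738e+01, -4.07569921e+01,  7.00316532e-02,
        2.84391094e-02, -1.20132277e-04]), 'tcp_pos': array([0.229008  , 0.554309  , 0.23563393]), 'tcp_rot': array([ 0.13704171,  0.69373795, -0.13823941,  0.69342418]), 'ft_force': array([-0.53268692, -0.35966253, -0.21153243]), 'torque': array([0.04204623, 0.03517806, 0.02827433]), 'gripper_width': 0.08801606010553141}
[ 0.36997709 -0.1895106   1.23799329]
[1.18014084 0.42419196 1.35559241]
```

View pics/top1.png

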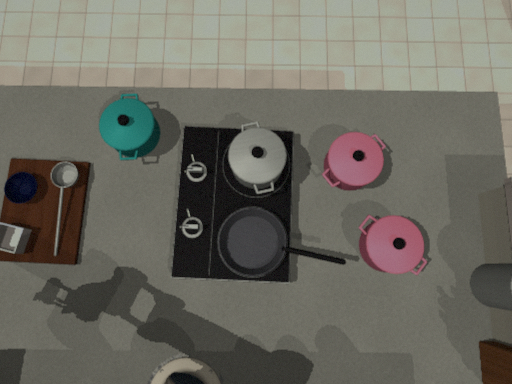

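View pics/scene1.png

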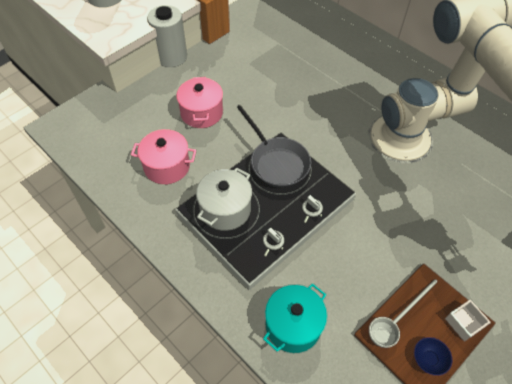

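The top view shows steel pot at (258,157), on the far zone. The pink pots at (355,160) and (394,244) and the turquoise one at (127,123) are look-alikes. The frying pan is on the near zone (252,242), so the target is the far knob at about (197,172), with the near knob at (192,227). I'll measure and confirm this in a crop.

Run:
```python
from h import *
z=np.load('c1.npz'); d={k:z[k+'_t'] for k in ('color','z_map','intrinsics','R','t')}
s={k:z[k+'_s'] for k in ('color','z_map','intrinsics','R','t')}
# hob outline: black low-value pixels
def pts(d):
    u,v=np.meshgrid(np.arange(512),np.arange(384)); zz=d['z_map']
    c=np.linalg.solve(d['intrinsics'],np.stack([u.ravel(),v.ravel(),np.ones(u.size)]))*zz.ravel()
    return ((d['R'].T@(c-d['t'][:,None])).T).reshape(384,512,3)
for n,dd in (('top',d),('scene',s)):
    P=pts(dd); 
    m=((P[...,2]>.035)&(P[...,2]<.3)&(P[...,0]>.2)).astype(np.uint8)
    seed=(250,200) if n=='top' else (270,190)
    g=((abs(P[...,2]-.05)<.008)&(dd['color'].max(2)<80)).astype(np.uint8)
    k,l,st,_=cv2.connectedComponentsWithStats(m); L=l[seed[1],seed[0]] if l[seed[1],seed[0]] else 1+st[1:,4].argmax()
    X=P[(l==L)&(abs(P[...,2]-.05)<.008)][:,:2].astype(np.float32)
    r=cv2.minAreaRect(X); print(n,r,len(X), np.median(P[(l==L)&(g>0)][:,2]))
    # knob tops
    for a in range(1):
        q=(l==L)&(P[...,2]>.08)&(P[...,2]<.105)
        kk,ll,ss,_=cv2.connectedComponentsWithStats(q.astype(np.uint8))
        for i in range(1,kk):
            if ss[i,4]>6: Y=P[ll==i]; print('  blob',ss[i],Y.mean(0).round(4),cv2.minAreaRect(Y[:,:2].astype(np.float32)))
for n,dd,(x,y,w,h) in (('t',d,(170,145,60,100)),('s',s,(250,185,90,80))):
    c=cv2.resize(cv2.cvtColor(dd['color'],cv2.COLOR_RGB2BGR)[y:y+h,x:x+w],None,fx=6,fy=6,interpolation=cv2.INTER_CUBIC); cv2.imwrite(f'pics/crop_{n}.png',c)
```

```text
top ((0.5575669407844543, -0.1303182691335678), (0.34843817353248596, 0.4679776430130005), 87.95392608642578) 11845 0.05122323345544734
  blob [188 167  15   6  74] [ 0.6459 -0.014   0.0937] ((0.6465499997138977, -0.013878287747502327), (0.04297662898898125, 0.013173090294003487), 89.75691986083984)
  blob [236 177  18  11  26] [ 0.6058 -0.1626  0.0918] ((0.6083769798278809, -0.1595405489206314), (0.05845131725072861, 0.005783672444522381), 60.98097229003906)
  blob [257 183  14   5  25] [ 0.5989 -0.2158  0.0924] ((0.5991893410682678, -0.21735435724258423), (0.003122607944533229, 0.04000463709235191), 15.043282508850098)
  blob [218 208  86  69 836] [ 0.4332 -0.1978  0.0897] ((0.4407941401004791, -0.19463002681732178), (0.1931355744600296, 0.2149013727903366), 26.79448127746582)
  blob [183 224  16   6  68] [ 0.4769 -0.0079  0.0939] ((0.47736820578575134, -0.007968692108988762), (0.04339372739195824, 0.011974373832345009), 88.00406646728516)
  blob [304 255   7   3   9] [ 0.3968 -0.3397  0.1032] ((0.39729905128479004, -0.34018197655677795), (0.016935531049966812, 0.00474060932174325)
[... 277 characters left out ...]
, 0.19025032222270966), 46.60484313964844)
  blob [308 195  12  13  73] [ 0.4819 -0.0064  0.0908] ((0.4813980758190155, -0.006953243166208267), (0.04237449914216995, 0.015351136215031147), 77.8512191772461)
  blob [213 204  38  22 159] [ 0.7058 -0.1323  0.0922] ((0.6964589357376099, -0.13549675047397614), (0.033289358019828796, 0.12667851150035858), 74.16625213623047)
  blob [202 213  12   9  33] [ 0.7555 -0.1904  0.0953] ((0.7552118897438049, -0.19161513447761536), (0.005198807921260595, 0.043893322348594666), 6.783684253692627)
  blob [268 228  13  13  76] [ 0.6513 -0.012   0.0913] ((0.6507472395896912, -0.013461528345942497), (0.04508077725768089, 0.013605810701847076), 89.98087310791016)
```

View pics/crop_t.png

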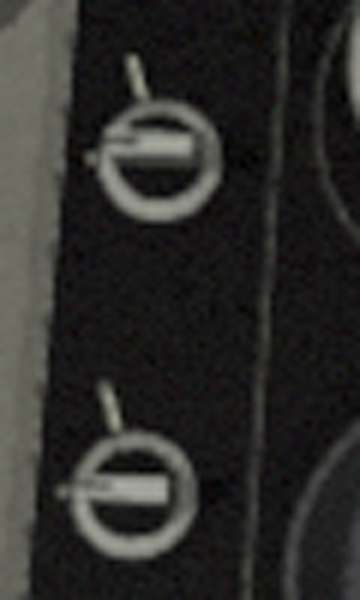

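View pics/crop_s.png

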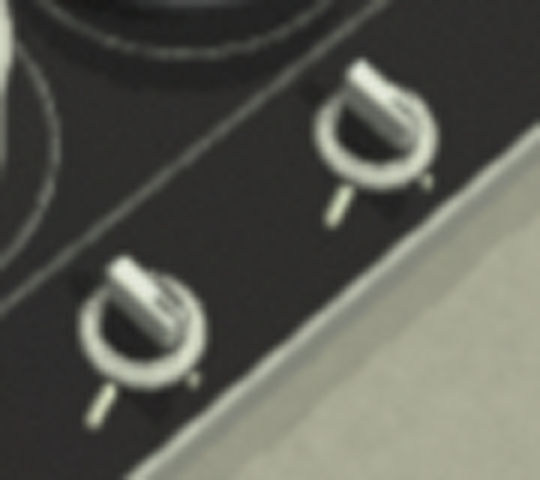

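Both knobs point to off (pointer toward hob +y), with ring and long white mark visible. The far knob beside the steel pot (upper in the top crop, lower-left in the scene crop) is the target. Both views and the hob outline put it at about (0.649, -0.013), with hob yaw about -2°. Next I'll check the pot's clearance and work out the approach.

```bash
cat >> h.py <<'E'
from scipy.spatial.transform import Rotation as Ro
Y=np.radians(-2.05); HX=np.array([np.cos(Y),np.sin(Y),0]); HY=np.array([-np.sin(Y),np.cos(Y),0])
K=np.array([.649,-.0133,0])
def plan(p,ang,sgn,s=None):
    """remaining turn/shift (tool axes) to pose: tool x down, tool y = sgn*hob x turned clockwise by ang"""
    s=s or sense(); R=Ro.from_quat(s['tcp_rot'])
    y=Ro.from_rotvec([0,0,-ang]).apply(sgn*HX); x=np.array([0,0,-1.]); T=Ro.from_matrix(np.stack([x,y,np.cross(x,y)],1))
    return (R.inv()*T).as_rotvec().round(4), R.inv().apply(np.array(p)-s['tcp_pos']).round(4)
E
python3 - <<'E'
from h import *
z=np.load('c1.npz'); d={k:z[k+'_t'] for k in ('color','z_map','intrinsics','R','t')}; s={k:z[k+'_s'] for k in ('color','z_map','intrinsics','R','t')}
for dd,(x,y) in ((d,(258,152)),(s,(223,186))):
    c=dd['color'][y-10:y+11,x-10:x+11].max(2)<50; v,u=np.nonzero(c); v,u=v.mean()+y-10,u.mean()+x-10
    P=ray(dd,u,v,.182); print('lid knob',u,v,P.round(4),'hob', ((P-K)@HX+.085).round(4),((P-K)@HY).round(4))
q=sense(); R=Ro.from_quat(q['tcp_rot']).as_matrix(); print(R.round(3)); 
for sg in(1,-1): print(plan([.649,-.0133,.2],0,sg), plan([.649,-.0133,.2],1.22,sg))
E
```

```text
lid knob 257.09 151.78 [ 0.6758 -0.1964  0.182 ] hob 0.1184 -0.1821
lid knob 222.68627450980392 185.68627450980392 [ 0.6817 -0.1963  0.182 ] hob 0.1242 -0.1817
[[-0.001  0.382  0.924]
 [-0.002  0.924 -0.382]
 [-1.    -0.002 -0.   ]]
(array([1.2148e+00, 1.0000e-03, 1.6000e-03]), array([ 0.0362, -0.3642,  0.6049])) (array([2.4348e+00, 2.1000e-03, 9.0000e-04]), array([ 0.0362, -0.3642,  0.6049]))
(array([-1.9268e+00, -1.8000e-03,  1.1000e-03]), array([ 0.0362, -0.3642,  0.6049])) (array([-7.068e-01, -7.000e-04,  1.600e-03]), array([ 0.0362, -0.3642,  0.6049]))
```

Call:
apply_moves --rows '[[[0.1735,0,0],[0,-0.028,0.047],0.5],[[0.1735,0,0],[0,-0.02,0.051],0.5],[[0.1735,0,0],[0,-0.011,0.054],0.5],[[0.1735,0,0],[0,-0.001,0.055],0.5],[[0.1735,0,0],[0,0.008,0.054],0.5],[[0.1735,0,0],[0,0.018,0.052],0.5],[[0.1735,0,0],[0,0.026,0.048],0.5],[[0,0,0],[0,0.034,0.043],0.5],[[0,0,0],[0,0.034,0.043],0.5],[[0,0,0],[0,0.034,0.043],0.5],[[0,0,0],[0,0.03,0.038],0.5]]' --grip_force 40

```text
time_s: 1.48
tcp_pos: [0.5788, 0.0528, 0.2296]
tcp_rot: [-0.513, -0.483, 0.521, -0.482]
ft_force: [0.0, 1.1, -0.3]
gripper_width: 0.0443
```

```bash
python3 -c "
from h import *
s=sense();print(s['time_s'],s['tcp_pos'],s['joint_pos'].round(3),s['gripper_width'],s['ft_force']);print(plan([.649,-.0133,.13],0,1))"
```

```text
1.475 [0.57884536 0.05279279 0.22959793] [ 0.036  0.047  1.29  -0.006  1.813  0.104] 0.0442580520859201 [ 0.00474766  1.13285934 -0.32140762]
(array([-0.0338,  0.0068,  0.0075]), array([0.0995, 0.0753, 0.0604]))
```

Call:
apply_moves --rows '[[[-0.034,0.007,0.008],[0.02,0.04,0.03],0.5],[[0,0,0],[0.02,0.03,0.027],0.5],[[0,0,0],[0.02,0.006,0.006],0.5],[[0,0,0],[0.02,0,0],0.5],[[0,0,0],[0.0,0,0],0.5]]'

```text
time_s: 2.1
tcp_pos: [0.6526, -0.0187, 0.1433]
tcp_rot: [-0.509, -0.492, 0.51, -0.489]
ft_force: [0.1, 0.2, -0.0]
gripper_width: 0.0437
```

```bash
python3 -c "
from h import *
d=snap('scene'); t=snap('top')
s=sense();print(s['time_s'],s['tcp_pos'],s['gripper_width'],s['ft_force']);print(plan([.649,-.0133,.083],0,1))
f=lambda d,x,y:cv2.resize(cv2.cvtColor(d['color'],cv2.COLOR_RGB2BGR)[y:y+90,x:x+90],None,fx=4,fy=4,interpolation=cv2.INTER_CUBIC)
cv2.imwrite('pics/above.png',np.hstack([f(d,230,180),f(t,160,130)]))"
```

```text
2.2 [ 0.65364778 -0.01864339  0.14639969] 0.044062924565446755 [-0.36712675  0.23672813  0.57926756]
(array([-0.0021, -0.001 , -0.0003]), array([ 0.0634, -0.0049, -0.0051]))
```

View pics/above.png

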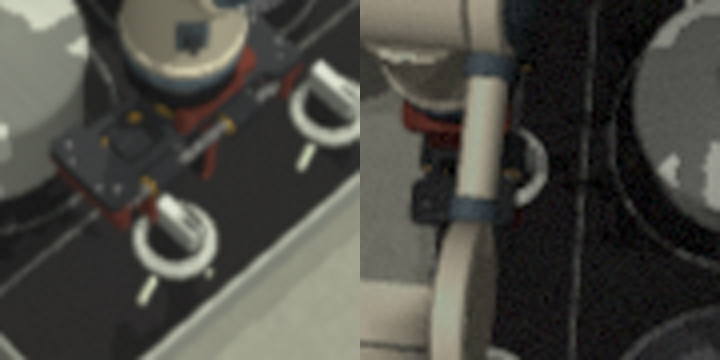

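The gripper is above the far knob with its long body along the knob row, and it is clear of the pot. Descending now.

Call:
apply_moves --rows '[[[0,0,0],[0.015,-0.005,-0.005],0.5],[[0,0,0],[0.02,0,0],0.5],[[0,0,0],[0.015,0,0],0.5],[[0,0,0],[0,0,0],0.5]]'

```text
time_s: 2.7
tcp_pos: [0.6499, -0.0111, 0.0995]
tcp_rot: [0.511, 0.489, -0.506, 0.493]
ft_force: [-0.4, -0.6, 0.4]
gripper_width: 0.044
```

```bash
python3 -c "
from h import *
s=sense();print(s['time_s'],s['tcp_pos'],s['gripper_width'],s['ft_force']);print(plan([.649,-.0133,.083],0,1))"
```

```text
2.7 [ 0.64989719 -0.01106604  0.0995235 ] 0.04403961754816301 [-0.37791967 -0.60068741  0.36261605]
(array([ 0.0012, -0.0008, -0.0082]), array([ 0.0165, -0.001 ,  0.0023]))
```

Call:
apply_moves --rows '[[[0,0,-0.008],[0.011,-0.001,0.002],0.5],[[0,0,0],[0.005,0,0],0.5],[[0,0,0],[0,0,0],0.5]]'

```text
time_s: 3.08
tcp_pos: [0.6494, -0.0135, 0.0833]
tcp_rot: [0.509, 0.491, -0.508, 0.491]
ft_force: [-0.2, -0.1, 0.1]
gripper_width: 0.0438
```

```bash
python3 -c "
from h import *
s=sense();print(s['time_s'],s['tcp_pos'],s['gripper_width'],s['ft_force']);print(plan([.649,-.0133,.083],0,1))"
```

```text
3.075 [ 0.64943854 -0.01352325  0.08333203] 0.04381517079991487 [-0.17074701 -0.07171029  0.07052799]
(array([ 0.0008, -0.0007, -0.001 ]), array([ 0.0003, -0.0004, -0.0002]))
```

Now I'll close on the bar and watch the side force.

Call:
apply_moves --rows '[[[0,0,0],[0,0,0],0.25],[[0,0,0],[0,0,0],0.18],[[0,0,0],[0,0,0],0],[[0,0,0],[0,0,0],0],[[0,0,0],[0,0,0],0]]' --grip_force 25

```text
time_s: 3.7
tcp_pos: [0.6491, -0.0136, 0.0844]
tcp_rot: [0.509, 0.491, -0.508, 0.491]
ft_force: [-0.9, 0.1, 0.3]
gripper_width: 0.0118
```

```bash
python3 -c "
from h import *
s=sense();print(s['time_s'],s['tcp_pos'],s['gripper_width'],s['ft_force'],s['torque']);print(plan([.649,-.0133,.083],0,1))"
```

```text
3.7 [ 0.64906936 -0.01363325  0.08440284] 0.011798673754234752 [-0.94363237  0.1248293   0.29726279] [-0.09543418  0.07096187 -0.05203556]
(array([ 0.0006, -0.0005, -0.0004]), array([ 0.0014, -0.0001, -0.0003]))
```

Bar gripped (11.8 mm) with almost no side force. Pushing in.

Call:
apply_moves --rows '[[[0,0,0],[0,0,0],0],[[0,0,0],[0.003,0,0],0],[[0,0,0],[0.003,0,0],0],[[0,0,0],[0.001,0,0],0]]' --grip_force 40

```text
time_s: 4.2
tcp_pos: [0.6491, -0.0136, 0.0786]
tcp_rot: [0.509, 0.491, -0.508, 0.491]
ft_force: [-3.3, 0.2, 5.0]
gripper_width: 0.0117
```

```bash
python3 -c "
from h import *
s=sense();print(s['time_s'],s['tcp_pos'],s['gripper_width'],s['ft_force'],s['torque'],s['joint_pos'].round(3));print(plan([.649,-.0133,.078],0,1))"
```

```text
4.2 [ 0.64911433 -0.0136223   0.0786182 ] 0.011737601419073238 [-3.30766942  0.18709649  5.00469987] [-0.00193072  0.79011944 -0.01853183] [-0.074  0.246  1.338  0.     1.556 -0.039]
(array([ 0.0007, -0.0004, -0.0013]), array([ 0.0006, -0.0001, -0.0003]))
```

Call:
apply_moves --rows '[[[0,0,0],[0.0015,0,0],0],[[0,0,0],[0.0005,0,0],0],[[0.05,0,0],[0.0003,0,0],0],[[0.08,0,0],[0.0003,0,0],0],[[0.08,0,0],[0.0003,0,0],0]]'

```text
time_s: 4.82
tcp_pos: [0.6491, -0.0136, 0.0783]
tcp_rot: [0.559, 0.433, -0.558, 0.434]
ft_force: [-2.8, -0.5, 4.4]
gripper_width: 0.012
```

```bash
cat > st.py <<'E'
from h import *
s=sense();print(s['time_s'],s['tcp_pos'].round(4),s['gripper_width'].round(4),s['ft_force'].round(2),s['torque'].round(2),s['joint_pos'].round(3));print(plan([.649,-.0135,.0775],1.22,1))
E
python3 st.py
```

```text
Traceback (most recent call last):
  File "st.py", line 2, in <module>
    s=sense();print(s['time_s'],s['tcp_pos'].round(4),s['gripper_width'].round(4),s['ft_force'].round(2),s['torque'].round(2),s['joint_pos'].round(3));print(plan([.649,-.0135,.0775],1.22,1))
                                                      ^^^^^^^^^^^^^^^^^^^^^^^^
AttributeError: 'float' object has no attribute 'round'
```

```bash
sed -i "s/s\['gripper_width'\].round(4)/round(s['gripper_width'],4)/" st.py; python3 st.py
```

```text
4.825 [ 0.6491 -0.0136  0.0783] 0.012 [-2.85 -0.48  4.36] [-0.03  0.84  0.04] [-0.074  0.245  1.34   0.     1.554  0.177]
(array([ 1.0049, -0.0019, -0.0017]), array([ 0.0008, -0.0001, -0.0001]))
```

Turned 0.215 rad with only friction torque (0.04 N m), so the knob is under the stop. Pressing slightly more and continuing.

Call:
apply_moves --rows '[[[0,0,0],[0.002,0,0],0],[[0.08,0,0],[0.001,0,0],0],[[0.1,0,0],[0.0008,0,0],0],[[0.1,0,0],[0.0008,0,0],0],[[0.1,0,0],[0.0008,0,0],0],[[0.1,0,0],[0.0008,0,0],0]]'

```text
time_s: 5.58
tcp_pos: [0.649, -0.0136, 0.0763]
tcp_rot: [0.649, 0.283, -0.647, 0.284]
ft_force: [-3.8, -0.0, 6.7]
gripper_width: 0.0119
```

```bash
python3 st.py
```

```text
5.575 [ 0.649  -0.0136  0.0763] 0.0119 [-3.76 -0.05  6.68] [-0.03  1.06  0.08] [-0.073  0.244  1.345 -0.     1.548  0.673]
(array([ 0.5095, -0.0033, -0.0025]), array([-0.0012, -0.    , -0.0001]))
```

Call:
apply_moves --rows '[[[0.11,0,0],[0,0,0],0],[[0.11,0,0],[0,0,0],0],[[0.11,0,0],[0,0,0],0],[[0.11,0,0],[0,0,0],0],[[0.06,0,0],[0,0,0],0],[[0,0,0],[0,0,0],0]]'

```text
time_s: 6.32
tcp_pos: [0.6488, -0.0136, 0.0795]
tcp_rot: [0.701, 0.108, -0.697, 0.109]
ft_force: [-3.4, 0.3, 4.3]
gripper_width: 0.0116
```

```bash
python3 st.py
```

```text
6.325 [ 0.6488 -0.0136  0.0795] 0.0116 [-3.4   0.33  4.33] [-0.01  0.86 -0.03] [-0.073  0.241  1.342 -0.     1.552  1.19 ]
(array([-0.0069, -0.0049, -0.0023]), array([ 0.002 , -0.    , -0.0002]))
```

At the mark to within 0.01 rad. Easing up so the spring lifts the knob, then releasing.

Call:
apply_moves --rows '[[[-0.006,0,0],[-0.002,0,0],0],[[0,0,0],[-0.002,0,0],0],[[0,0,0],[0,0,0],0],[[0,0,0],[0,0,0],0.2],[[0,0,0],[0,0,0],0.35],[[0,0,0],[0,0,0],0.4]]' --grip_force 10

```text
time_s: 7.08
tcp_pos: [0.6494, -0.0136, 0.082]
tcp_rot: [0.7, 0.111, -0.696, 0.112]
ft_force: [-0.9, -0.1, -1.1]
gripper_width: 0.0331
```

```bash
python3 st.py
```

```text
7.075 [ 0.6494 -0.0136  0.082 ] 0.0331 [-0.9  -0.06 -1.09] [-0.03  0.16 -0.04] [-0.073  0.241  1.338 -0.     1.556  1.18 ]
(array([ 0.0022, -0.0055, -0.0025]), array([ 0.0045, -0.0003,  0.0004]))
```

Released and free of force. Next: rise straight up, then back off toward the left so the cameras can see the knob.

Call:
apply_moves --rows '[[[0,0,0],[-0.02,0,0],0.4],[[0,0,0],[-0.03,0,0],0.4],[[0,0,0],[-0.04,0,0],0.4],[[0,0,0],[-0.04,0,0],0.4],[[0,0,0],[-0.03,-0.04,0],0.4],[[0,0,0],[-0.01,-0.05,-0.02],0.4],[[0,0,0],[0,-0.05,-0.02],0.4],[[0,0,0],[0,-0.05,-0.02],0.4],[[0,0,0],[0,-0.04,-0.02],0.4],[[0,0,0],[0,0,0],0.4]]'

```text
time_s: 8.32
tcp_pos: [0.6533, 0.2362, 0.2746]
tcp_rot: [0.707, 0.11, -0.69, 0.111]
ft_force: [0.7, -0.8, -1.1]
gripper_width: 0.0351
```

```bash
python3 st.py
python3 - <<'E'
from h import *
d=snap('scene'); t=snap('top')
f=lambda d,x,y:cv2.resize(cv2.cvtColor(d['color'],cv2.COLOR_RGB2BGR)[y:y+100,x:x+100],None,fx=4,fy=4,interpolation=cv2.INTER_CUBIC)
cv2.imwrite('pics/after.png',np.hstack([f(d,240,170),f(t,160,140)]))
for n,dd,(x,y,w,h) in (('top',t,(180,155,34,85)),('scene',d,(255,185,80,70))):
    u,v=np.meshgrid(np.arange(512),np.arange(384)); c=np.linalg.solve(dd['intrinsics'],np.stack([u.ravel(),v.ravel(),np.ones(u.size)]))*dd['z_map'].ravel()
    P=((np.array(dd['R']).T@(c-np.array(dd['t'])[:,None])).T).reshape(384,512,3)
    q=np.zeros((384,512),np.uint8); q[y:y+h,x:x+w]=((P[...,2]>.08)&(P[...,2]<.11))[y:y+h,x:x+w]
    k,l,ss,_=cv2.connectedComponentsWithStats(q)
    for i in range(1,k):
        if ss[i,4]>15:
            Z=P[l==i]; e=np.linalg.svd((Z-Z.mean(0))[:,:2])[2][0]; print(n,ss[i],Z.mean(0).round(4),np.median(Z[:,2]).round(4),'cw from hob y deg',((90-2.05-np.degrees(np.arctan2(e[1],e[0])))%180).round(1))
E
```

```text
8.325 [0.6533 0.2362 0.2746] 0.0351 [ 0.72 -0.78 -1.1 ] [-0.05  0.17  0.01] [ 0.3    0.353  0.863 -0.005  1.902  1.555]
(array([-0.0006, -0.0232, -0.0047]), array([0.1963, 0.2352, 0.0859]))
top [192 162   8  16  66] [ 0.6453 -0.0146  0.0932] 0.0936 cw from hob y deg 70.7
top [183 224  16   6  68] [ 0.4769 -0.0079  0.0939] 0.0944 cw from hob y deg 0.3
scene [308 195  12  13  70] [ 0.4818 -0.0069  0.091 ] 0.0921 cw from hob y deg 179.8
scene [270 227   9  16  67] [ 0.6521 -0.0119  0.0921] 0.0924 cw from hob y deg 68.6
```

View pics/after.png

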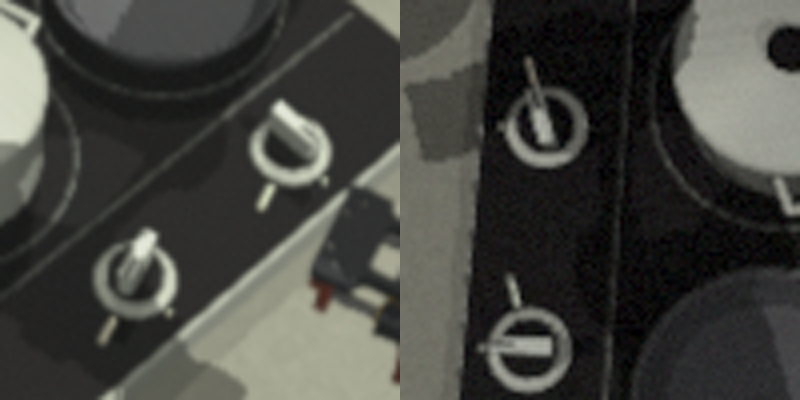

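The far knob's pointer lines up with its long white mark: about 70° (70.7° top, 68.6° scene), and its top is back at about 94 mm. The near knob is at off, and the gripper is clear. Handing in, with a quick check that the pot hasn't moved.

Run:
```python
from h import *
z=np.load('c1.npz'); t=snap('top')
for n,im in (('before',z['color_t']),('after',t['color'])):
    c=im[141:163,247:269].max(2)<50; v,u=np.nonzero(c); print(n,u.mean()+247,v.mean()+141)
print(sense()['time_s']); print(sign_off())
```

```text
before 257.09 151.78
after 257.0816326530612 151.78571428571428
8.475
the job is handed in; nothing more can be done
None
```

The far cooking zone, under the steel rice pot, is switched on, and the job was handed in at 8.5 s. I gripped the far knob, pushed it in and turned it clockwise under its safety stop to the long white mark. Then I eased it up, released it and moved the arm clear.

Last checks before handing in:
- **Far knob:** it reads 70.7° in the top view and 68.6° in the scene view, with the pointer on the mark. Its top is back at about 94 mm, so it sprang up.
- **Near knob:** still at off.
- **Rice pot:** its lid knob moved less than 0.1 pixel between the first and last top pictures.
- **Frying pan:** I didn't measure it again. The arm never came down near it, and it looked undisturbed in the last picture.

No check failed. The two views differed by about 2° on the knob angle and by about 5 mm in x on positions, so I used their average for the grasp.

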